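# Find the full tiffin tier by its weight and press it home on the bottom tier

### The arm

A 6-joint arm with a two-finger parallel gripper is mounted at the origin on the work surface. World frame = base frame: x ahead of the robot, y to its left, z up, the work surface at z = 0. Lengths are in m, angles in rad, forces in N, time in s.
With the tool pointing down it reaches from about 0.375 to 0.9 m from the base axis. Payload 3.1 kg.
Tool frame: the origin (TCP) lies on the front face of the gripper's body, between the roots of the fingers; the fingertips stand 70 mm ahead of it and the grasp point (between the pads) lies 51 mm ahead of it; z points along the fingers, y is the line along which they close (so a half turn about z gives the same grasp; the last joint's range is limited). The gripper opens to 87 mm and grips with 3 to 60 N. Pads are 19 mm wide; open, the fingers measure 117 mm over their backs; the gripper's body (75 mm by 190 mm) begins 51 mm behind the grasp point.
Start: joints at [-1.502, 0.527, 1.433, -0, 1.181, -0.178], TCP at [0.153, -0.606, 0.292] pointing down, gripper open.
Joint ranges: [-3.08, 3.08], [-0.75, 2.2], [0.22, 2.44], [-1.43, 4.57], [0, 2.65], [-2.85, 2.85]. Speed limits (rad/s): [2.79, 2.79, 3.14, 3.14, 3.14, 3.14].

### API

Orientations are given as a 3x3 rotation matrix whose columns are the frame's x, y, z axes.
In Python, from rig import arm gives the robot as it stands.
- The arm moves only by the tool jog_arm, never from a script. Its argument "motion" is a list of rows, each a list of 3 entries, a list of its own where there are three numbers: the shift along the tool's x, y, z in mm, then the turn, a rotation vector about the tool's x, y, z in rad, then the opening, from 0 (shut) to 1 (fully open). A call has 1 to 20 rows; each row is the pose to reach, as a shift and turn from the pose commanded when the call began, along the tool's axes at that moment; what a row does not reach only later rows make up. A row lasts 1/10 s, in which the tool goes at most 50 mm and 8.59 degrees, less where a joint would pass 70% of its speed; a pose out of reach is approached as far as the arm can. A call with a gripper value outside its range is refused whole. The fingers move at their own pace and stop on an object; the grip force is fixed at half the most. Time passes only in rows, so rows that repeat a pose let the fingers close. It gives the time, the measured TCP pose, the force, the opening and the grip force at its end, in the units of the state.
- arm.read_state(): the state, without advancing time (a new reading comes with each control period).
- arm.snapshot(name): name is "scene" or "side" or "wrist"; returns (picture, depth): 420x560x3 uint8, red, green, blue; 420x560 float32, m along the optical axis (not along the pixel's ray), 0 where there is no reading.
- arm.calibration(name): a dict with "fx", "fy", "cx", "cy" (pixels), "extrinsics" (4x4, takes a point from world to camera coordinates). Camera axes: x right, y up, looking along -z (the intrinsics and any distortion apply to the point x, -y, -z); pixel columns grow to the right and rows downward; lengths in m; the calibration is good to about 2 mm. A picture is of the moment at which its call begins: read the wrist's pose just before it. calibration takes no time and is no camera call; for the wrist camera it gives the pose at the moment of the call.
- arm.close_job(): hands the job in; it is judged then, once.
The state is a dict: "t": time; "q": joint angles; "joint_vel": joint speeds; "tau": joint torques, N m; "eef_pos": TCP position; "eef_rot": TCP orientation; "wrist_force": force on the tool from outside, world axes, zero at the start; "torque": the same for the moment, N m; "gripper_width": opening from 0.0 (shut) to 1.0 (fully open); "grip_force": force on a finger pad.
Only numpy, scipy, OpenCV 4.12 (cv2) and the standard library are available. Lean on these libraries where they do the work, as an engineer would, in place of code of your own. Each camera call takes 0.05 s, during which the arm holds its last target. There are 200 camera calls.

### The job

One of the two closed tiffin tiers is packed and the other is as good as empty: lift the left one (as the robot sees it) clear of the stool top and set it back, then lift the right one, and judge by the load which is heavier. Set the heavier tier into the mouth of the open bottom tier and press it gently down past the stiff seal until its shoulder sits fully home on the rim, let go, and leave the lighter tier standing upright where it stood. Do not tip the tiers, drop or force them, or disturb the torch, the bangles or the bottle.

Things in the scene. Friction and masses are not known exactly. Their poses are not given: they have to be found in the camera images.
- tier_left: closed round steel tiffin tier, left (greater y) of the open bottom tier. Origin: centre of its underside, z up. Upwards: foot flaring from 76 mm across to 84 mm at 8 mm, straight to 14 mm; there the 96 mm body begins with a flat shoulder; flat lid top at 70 mm. Lid fixed on. Shell 0.16 kg; one tier, unseen which, also holds a solid block of about 0.4 kg, the other almost nothing
- knob_left (a point): centre of the top of the left tier's grip: a black upright round knob 24 mm across and 34 mm high on the middle of the lid; this point is 104 mm above the tier's origin
- tier_right: closed round steel tiffin tier, right (smaller y) of the open bottom tier. Origin: centre of its underside, z up. Upwards: foot flaring from 76 mm across to 84 mm at 8 mm, straight to 14 mm; there the 96 mm body begins with a flat shoulder; flat lid top at 70 mm. Lid fixed on. Shell 0.16 kg; one tier, unseen which, also holds a solid block of about 0.4 kg, the other almost nothing
- knob_right (a point): centre of the top of the right tier's grip: a black upright round knob 24 mm across and 34 mm high on the middle of the lid; this point is 104 mm above the tier's origin
- tiffin: the open bottom tier of the tiffin, round, steel, 96 mm across and 65 mm high, fixed to the stool top (z = 0) between the two closed tiers. Origin: centre of its underside, z up. A tier that is fully home on it has its shoulder on this rim and its own origin 51 mm above this origin. More than 40 N between a tier and this one is forcing
- mouth (a point): centre of the bottom tier's open mouth, level with its rim, 88 mm across inside. 6 mm below lies a black seal plate that slides down up to 10 mm only under about 9 N or more (a tier's weight does not move it) and stays where left: a tier set in rests on it 8 mm too high and must be pressed down those 8 mm until its shoulder meets the rim
- torch: bystander: black plastic torch lying down, 150 mm long, 42 mm thick, origin under its middle, its x axis along it towards the lens
- bangles: bystander: upright stack of glass bangles, 70 mm across, 36 mm high, origin at the centre of its underside
- bottle: bystander: empty white plastic bottle with twist cap, standing, 64 mm across, 170 mm high, very light, origin at the centre of its underside
Not all that is in view belongs to the job. What is shaped like the tier_left but brown or green is not meant. Leave any red or yellow look-alike of the tiffin alone.

How it is judged:
By the outcome, as a careful person would: the job done as asked, in the order asked, and still so for the second after the job is handed in, with the robot touching nothing.
It also fails if it takes over 72 s, if anything falls off the work surface, if the arm or the gripper's body presses on something with over 40 N, if the wrist force passes 120 N, or if a joint passes its speed limit or range.

## Working session

There is one attempt and no reset: what is moved stays moved. The work goes in short steps, Python scripts to look and compute and a tool call to move; the robot and the scene stay as the last step left them, time stands still between calls to the robot, and variables do not carry over. Pictures are saved under pics/ and viewed, at most 10 in all, crops included, and the job is handed in when it is done.

Besides the shell and the picture viewer there is one more tool, called after "Call:" in YAML: its name, and indented under it one key for each argument. jog_arm: Moves the arm, as the interface text tells. Its arguments: {"type":"object","properties":{"motion":{"type":"array","items":{"type":"array"}}},"required":["motion"]}

```bash
mkdir -p pics; cat > h.py <<'E'
import numpy as np, cv2
from rig import arm
def snap(n,f):
    c=arm.calibration(n); p,d=arm.snapshot(n); cv2.imwrite(f'pics/{f}.png',p[:,:,::-1]); np.savez(f'pics/{f}.npz',p=p,d=d,E=c['extrinsics'],k=[c['fx'],c['fy'],c['cx'],c['cy']]); return c
def cloud(f):
    z=np.load(f'pics/{f}.npz'); d=z['d']; fx,fy,cx,cy=z['k']; v,u=np.mgrid[:d.shape[0],:d.shape[1]]
    P=np.stack([(u-cx)/fx*d,-(v-cy)/fy*d,-d,np.ones_like(d)],-1)@np.linalg.inv(z['E']).T
    P=P[...,:3].copy(); P[d==0]=np.nan; return z['p'],P
E
python3 - <<'E'
from h import *
for n in('scene','side'):
    c=snap(n,n+'1'); print({k:v for k,v in c.items() if k!='extrinsics'})
s=arm.read_state();print(s)
E
```

```text
{'fx': 383.94598966906125, 'fy': 383.94598966906125, 'cx': 275.8570279216506, 'cy': 207.67916443543655}
{'fx': 402.290291683698, 'fy': 402.290291683698, 'cx': 283.5126024749293, 'cy': 212.03070571627103}
{'t': 0.1, 'q': array([-1.50248562e+00,  5.28357840e-01,  1.43375461e+00,  2.21031290e-06,
        1.18140051e+00, -1.78546251e-01]), 'joint_vel': array([-0.00030183, -0.00184658, -0.00243244, -0.00192774,  0.00195041,
       -0.00034629]), 'tau': array([-3.71576725e-04, -4.40984201e+01, -1.77150983e+01,  6.35891128e-02,
        5.34098223e-02, -3.52409643e-05]), 'eef_pos': array([ 0.15268859, -0.60552967,  0.29138502]), 'eef_rot': array([[ 9.69685463e-01,  2.44356474e-01, -1.29035432e-04],
       [ 2.44356267e-01, -9.69683631e-01,  1.91596751e-03],
       [ 3.43055519e-04, -1.88941646e-03, -9.99998156e-01]]), 'wrist_force': array([-0.38652527, -0.56168368,  1.11297632]), 'torque': array([ 0.02249916, -0.02886977, -0.01058147]), 'grip_force': 0.0, 'gripper_width': 1.0020101645293342}
```

View pics/scene1.png

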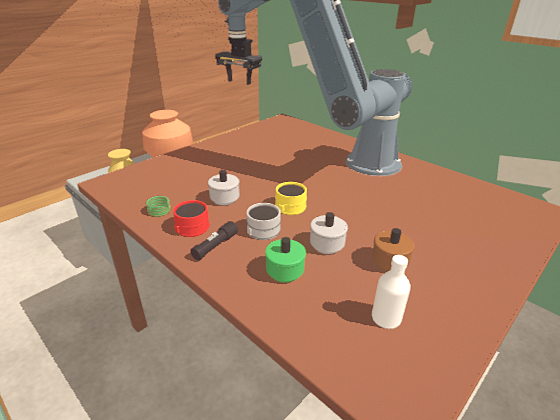

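View pics/side1.png

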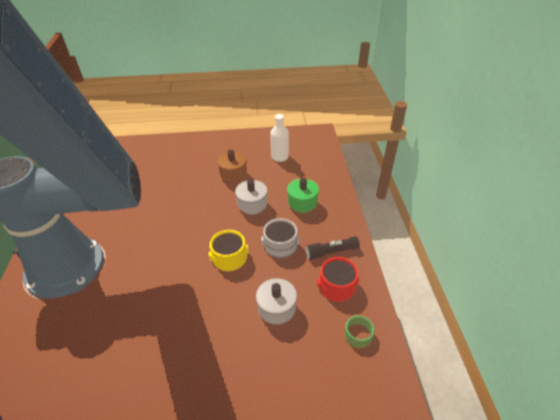

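The scene view shows the candidates. Steel closed tiers are at scene (224,188) and (328,233), side (277,300) and (252,196). The brown (393,250) and green (286,260) tiers are look-alikes. The open steel tier is at (264,220), and the red (191,218) and yellow (291,197) ones are look-alikes. I choose the three steel ones.

```bash
cat > m.py <<'E'
from h import *
from scipy.optimize import least_squares
def circ(Q,r=None):
    f=(lambda x:np.hypot(Q[:,0]-x[0],Q[:,1]-x[1])-(r if r else x[2]))
    return least_squares(f,[*Q[:,:2].mean(0),.045][:2 if r else 3],loss='soft_l1',f_scale=.002).x
E
python3 - <<'E'
from m import *
S={'scene1':{'A':(224,188),'B':(328,233),'T':(264,220),'torch':(215,240),'bang':(159,206),'bot':(391,300),'green':(286,260),'brown':(393,250),'yel':(291,197),'red':(191,218)},
'side1':{'A':(277,300),'B':(252,196),'T':(280,238),'torch':(333,247),'bang':(360,331),'bot':(280,145),'green':(303,194),'brown':(232,167),'yel':(228,250),'red':(339,279)}}
for f,o in S.items():
    p,P=cloud(f)
    for n,(u,v) in o.items():
        w=P[v-45:v+45,u-45:u+45].reshape(-1,3); w=w[~np.isnan(w[:,0])]
        c=np.nanmedian(P[v-4:v+5,u-4:u+5].reshape(-1,3),0)
        near=w[(np.hypot(*(w-c)[:,:2].T)<.09)&(w[:,2]>.012)]
        m=near[:,:2]; out=[n,c.round(3)]
        if n in'AB' or n in('green','brown'):
            k=near[near[:,2]>.095]; lid=near[(near[:,2]>.066)&(near[:,2]<.074)]
            b=near[(near[:,2]>.02)&(near[:,2]<.06)]
            out+=['knob',k.mean(0).round(4) if len(k) else 0,len(k),'lid',((lid[:,:2].min(0)+lid[:,:2].max(0))/2).round(4),'lidz',np.median(lid[:,2]).round(4),'body',circ(b,.048).round(4)]
        elif n in('T','yel','red'):
            r=near[(near[:,2]>.058)&(near[:,2]<.075)]; out+=['rim',circ(r).round(4),r[:,2].max().round(4),len(r)]
            b=near[(near[:,2]>.02)&(near[:,2]<.064)]
        else: out+=[m.min(0).round(3),m.max(0).round(3),near[:,2].max().round(3)]
        print(f,*out)
E
```

```text
scene1 A [ 0.608 -0.164  0.068] knob [ 0.5868 -0.1951  0.1018] 37 lid [ 0.5846 -0.1973] lidz 0.0704 body [ 0.5833 -0.2   ]
scene1 B [0.569 0.214 0.07 ] knob [0.5416 0.1932 0.1026] 58 lid [0.5746 0.1927] lidz 0.0703 body [0.5374 0.1906]
scene1 T [0.636 0.045 0.06 ] rim [0.6116 0.014  0.0364] 0.0678 515
scene1 torch [ 0.765 -0.013  0.031] [ 0.684 -0.103] [0.836 0.007] 0.067
scene1 bang [ 0.778 -0.262  0.024] [ 0.734 -0.323] [ 0.81  -0.172] 0.067
scene1 bot [0.678 0.458 0.086] [0.629 0.413] [0.684 0.477] 0.173
scene1 green [0.724 0.209 0.07 ] knob [0.7025 0.1853 0.1024] 72 lid [0.6996 0.1841] lidz 0.0705 body [0.6991 0.182 ]
scene1 brown [0.512 0.37  0.07 ] knob [0.4823 0.3542 0.1022] 69 lid [0.4793 0.3527] lidz 0.0704 body [0.4779 0.3525]
scene1 yel [0.491 0.013 0.06 ] rim [ 0.4711 -0.012   0.0405] 0.068 453
scene1 red [ 0.772 -0.107  0.059] rim [ 0.7496 -0.1435  0.0368] 0.0686 504
side1 A [ 0.584 -0.216  0.07 ] knob [ 0.5832 -0.2033  0.1025] 85 lid [ 0.5834 -0.2012] lidz 0.0696 body [ 0.5833 -0.2002]
side1 B [0.54  0.161 0.069] knob [0.5376 0.1858 0.102 ] 44 lid [0.5376 0.1854] lidz 0.0694 body [0.537  0.1897]
side1 T [ 0.611 -0.008  0.059] rim [0.6114 0.0133 0.0368] 0.068 500
side1 torch [ 0.758 -0.036  0.033] [ 0.682 -0.125] [ 0.834 -0.002] 0.068
side1 bang [ 0.782 -0.279 -0.001] [ 0.739 -0.326] [ 0.808 -0.19 ] 0.06
side1 bot [0.648 0.412 0.074] [0.617 0.404] [0.68  0.457] 0.171
side1 green [0.696 0.155 0.069] knob [0.6981 0.1773 0.1023] 42 lid [0.6996 0.18  ] lidz 0.0696 body [0.6987 0.1811]
side1 brown [0.479 0.31  0.069] knob [0.4773 0.347  0.1013] 37 lid [0.4762 0.3108] lidz 0.0695 body [0.4771 0.3514]
side1 yel [ 0.465 -0.037  0.059] rim [ 0.4628 -0.0169  0.0368] 0.068 544
side1 red [ 0.747 -0.163  0.059] rim [ 0.7504 -0.144   0.0363] 0.0676 672
```

```bash
python3 -c "
import cv2
a=cv2.imread('pics/side1.png')[150:330,190:370];cv2.imwrite('pics/crop1.png',cv2.resize(a,None,fx=3,fy=3))"
```

```text
(no output)
```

View pics/crop1.png

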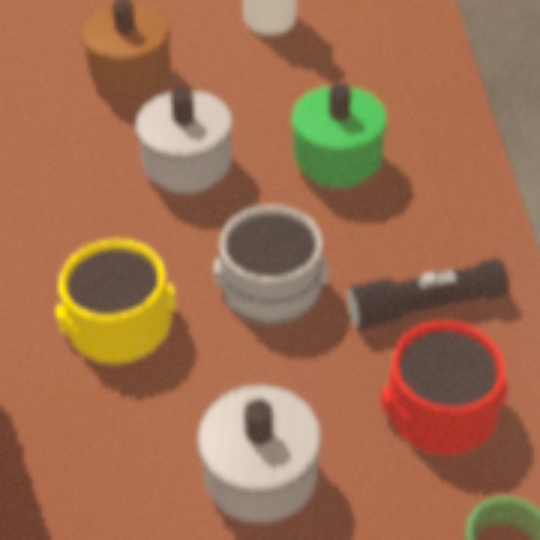

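Call:
jog_arm:
  motion:
    - [[340,-125,-40],[0,0,0.12],1]
    - [[340,-125,-40],[0,0,0.247],1]
    - [[340,-125,-40],[0,0,0.247],1]
    - [[340,-125,-40],[0,0,0.247],1]
    - [[340,-125,-40],[0,0,0.247],1]
    - [[340,-125,-40],[0,0,0.247],1]
    - [[340,-125,-40],[0,0,0.247],1]
    - [[340,-125,-40],[0,0,0.247],1]
    - [[543,-488,-60],[0,0,0.247],1]
    - [[543,-488,-60],[0,0,0.247],1]
    - [[543,-488,-60],[0,0,0.247],1]
    - [[543,-488,-60],[0,0,0.247],1]
    - [[543,-488,-60],[0,0,0.247],1]
    - [[543,-488,-60],[0,0,0.247],1]
    - [[543,-488,-60],[0,0,0.247],1]
    - [[543,-488,-60],[0,0,0.247],1]
    - [[543,-488,-60],[0,0,0.247],1]
    - [[543,-488,-60],[0,0,0.247],1]
    - [[543,-488,-60],[0,0,0.247],1]
    - [[543,-488,-60],[0,0,0.247],1]

```text
t: 2.1
eef_pos: [0.5597, -0.0019, 0.3519]
eef_rot: [[1.0, -0.002, -0.001], [-0.002, -1.0, -0.001], [-0.001, 0.001, -1.0]]
wrist_force: [1.4, -0.9, -0.6]
gripper_width: 1.001
grip_force: 0.0
```

The crop confirms two grey-steel closed tiers with black knobs at crop (185,140) and (260,450), with the open grey-steel tier at (270,262) between them. Next is a wrist view from above.

```bash
python3 - <<'E'
from m import *
snap('wrist','w1'); p,P=cloud('w1')
c=arm.calibration('wrist'); print(np.linalg.inv(c['extrinsics']).round(3))
for n,x in {'L':(.537,.19),'R':(.583,-.2),'T':(.611,.013)}.items():
    q=P.reshape(-1,3); q=q[np.hypot(q[:,0]-x[0],q[:,1]-x[1])<.06]
    if n!='T':
        l=q[(q[:,2]>.064)&(q[:,2]<.076)];k=q[q[:,2]>.095]
        print(n,len(l),len(k), 'knob', k.mean(0).round(4) if len(k) else 0, 'lid', (l[:,:2].min(0)+l[:,:2].max(0)).round(4)/2 if len(l) else 0)
    else:
        l=q[(q[:,2]>.061)&(q[:,2]<.07)]; print(len(l),circ(l).round(4),np.median(l[:,2]),((l[:,:2].min(0)+l[:,:2].max(0))/2).round(4))
E
```

```text
[[-0.003  0.97   0.243  0.627]
 [-1.    -0.004 -0.    -0.002]
 [ 0.001 -0.243  0.97   0.443]
 [ 0.     0.     0.     1.   ]]
L 4649 429 knob [0.5401 0.19   0.1016] lid [0.53915 0.19205]
R 5201 472 knob [ 0.5854 -0.1963  0.1017] lid [ 0.58485 -0.1977 ]
948 [0.614  0.016  0.0456] 0.06329772706372136 [0.614  0.0162]
```

View pics/w1.png

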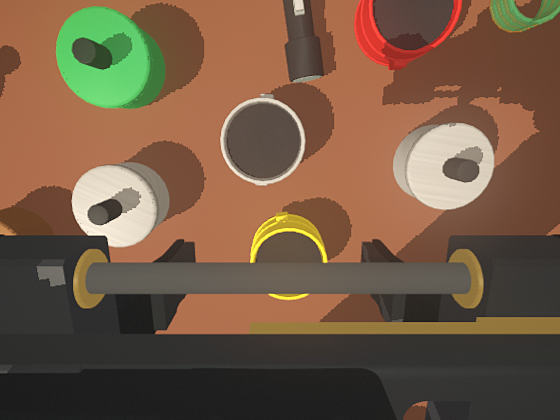

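The view shows the left tier at (118,205), right tier at (450,165) and open steel mouth at (262,140). The wrist and static cameras differ by about 2.4 mm overall, but the tier-to-mouth offsets agree within 1 mm. I'm going to the left tier.

Call:
jog_arm:
  motion:
    - [[-22,-193,50],[0,0,0],1]
    - [[-22,-193,50],[0,0,0],1]
    - [[-22,-193,50],[0,0,0],1]
    - [[-22,-193,50],[0,0,0],1]
    - [[-22,-193,100],[0,0,0],1]
    - [[-22,-193,140],[0,0,0],1]
    - [[-22,-193,170],[0,0,0],1]
    - [[-22,-193,190],[0,0,0],1]
    - [[-22,-193,200],[0,0,0],1]
    - [[-22,-193,206],[0,0,0],1]
    - [[-22,-193,206],[0,0,0],1]
    - [[-22,-193,206],[0,0,0],0.5]
    - [[-22,-193,206],[0,0,0],0.4]

```text
t: 3.45
eef_pos: [0.5388, 0.1928, 0.1475]
eef_rot: [[1.0, -0.0, 0.002], [-0.0, -1.0, 0.0], [0.002, -0.0, -1.0]]
wrist_force: [-0.6, 0.9, 0.2]
gripper_width: 0.897
grip_force: 0.0
```

```bash
python3 - <<'E'
from h import *
print(arm.read_state()['wrist_force'])
snap('wrist','w2')
E
```

```text
[-0.59134439  0.90783172  0.15001977]
```

View pics/w2.png

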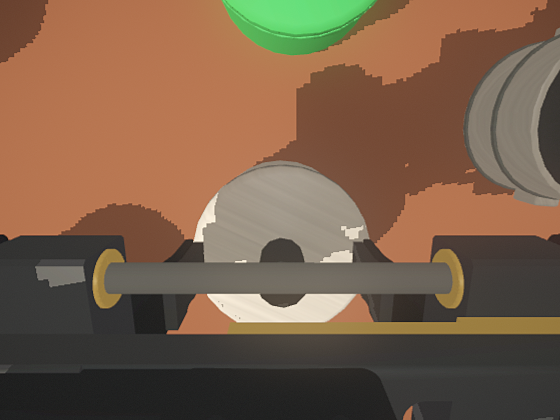

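The knob is at (282,272), between the fingers (about 195 and 368), so it is centred. Closing the gripper.

Call:
jog_arm:
  motion:
    - [[0,0,0],[0,0,0],0.3]
    - [[0,0,0],[0,0,0],0.3]
    - [[0,0,0],[0,0,0],0.3]
    - [[0,0,0],[0,0,0],0.3]
    - [[0,0,0],[0,0,0],0.2]
    - [[0,0,0],[0,0,0],0.1]
    - [[0,0,0],[0,0,0],0]
    - [[0,0,0],[0,0,0],0]
    - [[0,0,0],[0,0,0],0]
    - [[0,0,0],[0,0,0],0]

```text
t: 4.5
eef_pos: [0.538, 0.1928, 0.1461]
eef_rot: [[1.0, -0.0, -0.0], [-0.0, -1.0, -0.0], [-0.0, 0.0, -1.0]]
wrist_force: [0.1, -0.1, -0.8]
gripper_width: 0.263
grip_force: 29.9
```

Call:
jog_arm:
  motion:
    - [[0,0,-3],[0,0,0],0]
    - [[0,0,-8],[0,0,0],0]
    - [[0,0,-16],[0,0,0],0]
    - [[0,0,-24],[0,0,0],0]
    - [[0,0,-30],[0,0,0],0]
    - [[0,0,-30],[0,0,0],0]
    - [[0,0,-30],[0,0,0],0]
    - [[0,0,-30],[0,0,0],0]
    - [[0,0,-30],[0,0,0],0]
    - [[0,0,-30],[0,0,0],0]
    - [[0,0,-30],[0,0,0],0]
    - [[0,0,-30],[0,0,0],0]

```text
t: 5.7
eef_pos: [0.5381, 0.1928, 0.1761]
eef_rot: [[1.0, -0.0, -0.0], [-0.0, -1.0, -0.0], [-0.0, 0.0, -1.0]]
wrist_force: [-0.2, 0.0, -2.1]
gripper_width: 0.265
grip_force: 29.9
```

```bash
python3 - <<'E'
from m import *
for i in range(3):
    arm.snapshot('scene'); s=arm.read_state(); print(s['wrist_force'].round(2),s['torque'].round(3),s['tau'].round(2),s['eef_pos'].round(4))
snap('scene','s2'); snap('side','d2')
for f in('s2','d2'):
    p,P=cloud(f); q=P.reshape(-1,3); q=q[np.hypot(q[:,0]-.538,q[:,1]-.19)<.056]
    b=q[(q[:,2]>.054)&(q[:,2]<.095)]; print(f,circ(b,.048).round(4),len(b), 'minz',np.percentile(q[q[:,2]>.01][:,2],[1,5,20]).round(3))
E
```

```text
[-0.49 -0.22 -1.07] [0.005 0.036 0.014] [ 0.000e+00 -4.346e+01 -1.276e+01  2.000e-02 -8.000e-02 -0.000e+00] [0.5381 0.1928 0.1761]
[-0.25 -0.35 -1.29] [-0.002 -0.043 -0.013] [-0.000e+00 -4.345e+01 -1.276e+01  2.000e-02 -8.000e-02 -0.000e+00] [0.538  0.1928 0.1762]
[-0.2  -0.75 -3.02] [0.024 0.028 0.013] [-0.000e+00 -4.345e+01 -1.277e+01  2.000e-02 -8.000e-02  0.000e+00] [0.5381 0.1928 0.1762]
s2 [0.5376 0.192 ] 440 minz [0.047 0.068 0.121]
d2 [0.5369 0.191 ] 296 minz [0.046 0.06  0.1  ]
```

The left tier reads about 2 N, which fits a bare shell. Setting it back.

Call:
jog_arm:
  motion:
    - [[0,0,8],[0,0,0],0]
    - [[0,0,16],[0,0,0],0]
    - [[0,0,22],[0,0,0],0]
    - [[0,0,26],[0,0,0],0]
    - [[0,0,28],[0,0,0],0]
    - [[0,0,29],[0,0,0],0]
    - [[0,0,30],[0,0,0],0]
    - [[0,0,30],[0,0,0],0]
    - [[0,0,30],[0,0,0],0]
    - [[0,0,30],[0,0,0],0.4]
    - [[0,0,30],[0,0,0],0.6]
    - [[0,0,30],[0,0,0],0.8]
    - [[0,0,30],[0,0,0],0.8]
    - [[0,0,30],[0,0,0],0.8]
    - [[0,0,20],[0,0,0],0.8]
    - [[0,0,0],[0,0,0],0.9]
    - [[0,0,-40],[0,0,0],1]
    - [[0,0,-80],[0,0,0],1]
    - [[0,0,-80],[0,0,0],1]

```text
t: 7.85
eef_pos: [0.5414, 0.1935, 0.2627]
eef_rot: [[1.0, 0.0, 0.013], [-0.0, -1.0, 0.002], [0.013, -0.002, -1.0]]
wrist_force: [1.1, 0.2, -1.1]
gripper_width: 0.988
grip_force: 0.0
```

```bash
python3 - <<'E'
from m import *
for f in('scene','side'):
    snap(f,f+'3'); p,P=cloud(f+'3'); q=P.reshape(-1,3); q=q[np.hypot(q[:,0]-.538,q[:,1]-.19)<.056]
    b=q[(q[:,2]>.02)&(q[:,2]<.06)]; k=q[(q[:,2]>.066)&(q[:,2]<.074)];print(f,circ(b,.048).round(4),len(b),np.median(k[:,2]),q[:,2].max())
E
```

```text
scene [0.5376 0.1915] 410 0.07037256584945029 0.567744414140653
side [0.5372 0.1904] 263 0.06939981060103245 0.5609065534110529
```

Call:
jog_arm:
  motion:
    - [[46,391,0],[0,0,0],1]
    - [[46,391,0],[0,0,0],1]
    - [[46,391,0],[0,0,0],1]
    - [[46,391,0],[0,0,0],1]
    - [[46,391,0],[0,0,0],1]
    - [[46,391,0],[0,0,0],1]
    - [[46,391,0],[0,0,0],1]
    - [[46,391,0],[0,0,0],1]
    - [[46,391,0],[0,0,0],1]
    - [[46,391,0],[0,0,0],1]
    - [[46,391,40],[0,0,0],1]
    - [[46,391,75],[0,0,0],0.9]
    - [[46,391,95],[0,0,0],0.8]
    - [[46,391,105],[0,0,0],0.7]
    - [[46,391,110],[0,0,0],0.6]
    - [[46,391,110],[0,0,0],0.5]
    - [[46,391,110],[0,0,0],0.5]

```text
t: 9.65
eef_pos: [0.5847, -0.198, 0.1473]
eef_rot: [[1.0, 0.0, 0.002], [0.0, -1.0, -0.001], [0.002, 0.001, -1.0]]
wrist_force: [0.6, 0.5, 0.8]
gripper_width: 0.547
grip_force: 0.0
```

```bash
python3 - <<'E'
from h import *
snap('wrist','w3'); print(arm.read_state()['eef_pos'],arm.read_state()['gripper_width'])
E
```

```text
[ 0.58473124 -0.19824298  0.14754347] 0.5302023314305486
```

View pics/w3.png

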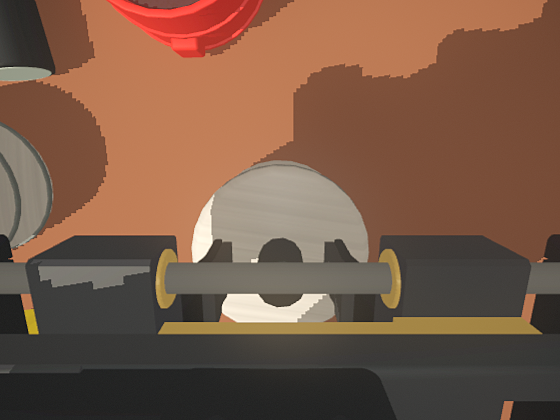

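The knob at (280,272) is centred between the fingers (228 and 335). Closing, then lifting.

Call:
jog_arm:
  motion:
    - [[0,0,0],[0,0,0],0.2]
    - [[0,0,0],[0,0,0],0.1]
    - [[0,0,0],[0,0,0],0]
    - [[0,0,0],[0,0,0],0]
    - [[0,0,0],[0,0,0],0]
    - [[0,0,0],[0,0,0],0]
    - [[0,0,0],[0,0,0],0]
    - [[0,0,-3],[0,0,0],0]
    - [[0,0,-8],[0,0,0],0]
    - [[0,0,-16],[0,0,0],0]
    - [[0,0,-24],[0,0,0],0]
    - [[0,0,-30],[0,0,0],0]
    - [[0,0,-30],[0,0,0],0]
    - [[0,0,-30],[0,0,0],0]
    - [[0,0,-30],[0,0,0],0]
    - [[0,0,-30],[0,0,0],0]
    - [[0,0,-30],[0,0,0],0]

```text
t: 11.4
eef_pos: [0.5838, -0.1981, 0.1759]
eef_rot: [[1.0, -0.0, -0.001], [-0.0, -1.0, 0.0], [-0.001, -0.0, -1.0]]
wrist_force: [0.6, -0.7, -5.3]
gripper_width: 0.267
grip_force: 30.0
```

```bash
python3 - <<'E'
from m import *
for i in range(3):
    arm.snapshot('scene'); s=arm.read_state(); print(s['wrist_force'].round(2),s['torque'].round(3),s['eef_pos'].round(4),s['grip_force'],s['gripper_width'])
snap('scene','s4'); snap('side','d4')
for f in('s4','d4'):
    p,P=cloud(f); q=P.reshape(-1,3); q=q[np.hypot(q[:,0]-.584,q[:,1]+.199)<.056]
    b=q[(q[:,2]>.054)&(q[:,2]<.095)]; print(f,circ(b,.048).round(4),len(b), 'minz',np.percentile(q[q[:,2]>.01][:,2],[1,5,20]).round(3))
E
```

```text
[ 0.67 -0.04 -5.73] [0.021 0.006 0.003] [ 0.5839 -0.1981  0.176 ] 29.996133665554225 0.26783921429780716
[-0.94 -0.   -4.06] [ 0.048  0.033 -0.01 ] [ 0.5839 -0.1981  0.176 ] 29.99619775917381 0.26553582204550535
[-0.66 -0.67 -5.03] [ 0.013 -0.033 -0.021] [ 0.5839 -0.1982  0.1761] 29.99621555674821 0.2654935189582675
s4 [ 0.5832 -0.1987] 331 minz [0.038 0.057 0.1  ]
d4 [ 0.583  -0.1995] 323 minz [0.049 0.072 0.2  ]
```

The right tier pulls about 5 N against 2 N, so it is the heavier one. Carrying it over the mouth.

Call:
jog_arm:
  motion:
    - [[0,0,-30],[0,0,0],0]
    - [[0,0,-60],[0,0,0],0]
    - [[0,0,-60],[0,0,0],0]
    - [[4,-30,-60],[0,0,0],0]
    - [[8,-60,-60],[0,0,0],0]
    - [[12,-90,-60],[0,0,0],0]
    - [[16,-120,-60],[0,0,0],0]
    - [[20,-150,-60],[0,0,0],0]
    - [[24,-180,-60],[0,0,0],0]
    - [[27,-200,-60],[0,0,0],0]
    - [[29,-214,-60],[0,0,0],0]
    - [[29,-214,-60],[0,0,0],0]
    - [[29,-214,-60],[0,0,0],0]
    - [[29,-214,-50],[0,0,0],0]
    - [[29,-214,-45],[0,0,0],0]
    - [[29,-214,-45],[0,0,0],0]
    - [[29,-214,-45],[0,0,0],0]
    - [[29,-214,-45],[0,0,0],0]

```text
t: 13.45
eef_pos: [0.6132, 0.0154, 0.2214]
eef_rot: [[1.0, -0.001, 0.0], [-0.001, -1.0, -0.0], [0.0, 0.0, -1.0]]
wrist_force: [-1.1, 0.6, -5.4]
gripper_width: 0.272
grip_force: 30.0
```

```bash
python3 - <<'E'
from m import *
for f in('scene','side'):
    snap(f,f+'5'); p,P=cloud(f+'5'); q=P.reshape(-1,3); q=q[np.hypot(q[:,0]-.612,q[:,1]-.014)<.058]
    t=q[(q[:,2]>.095)&(q[:,2]<.135)]
    _,P0=cloud(f+'1'); q0=P0.reshape(-1,3); r=np.hypot(q0[:,0]-.612,q0[:,1]-.0145); q0=q0[(r<.056)&(r>.043)]
    b=q0[(q0[:,2]>.005)&(q0[:,2]<.061)]; az=np.degrees(np.arctan2(b[:,1]-.0145,b[:,0]-.612))
    print(f,'tier',circ(t,.048).round(4),len(t),'T body r.048',circ(b,.048).round(4),len(b),'free',circ(b).round(4),np.percentile(az,[1,50,99]).round())
    for i in range(3): pass
im=np.vstack([cv2.imread('pics/scene5.png')[120:260,180:360],cv2.imread('pics/side5.png')[170:310,190:370]])
cv2.imwrite('pics/c5.png',cv2.resize(im,None,fx=2.1,fy=2.1)); print(arm.read_state()['eef_pos'],arm.read_state()['eef_rot'])
E
```

```text
scene tier [0.6125 0.0149] 408 T body r.048 [0.6128 0.0145] 568 free [0.6133 0.0152 0.0472] [-145.   45.  124.]
side tier [0.6122 0.0145] 327 T body r.048 [0.612  0.0137] 511 free [0.6119 0.0129 0.0472] [-177.  -88.  173.]
[0.61326453 0.01565249 0.22154559] [[ 9.99999665e-01 -4.31687269e-04  6.95886081e-04]
 [-4.31618864e-04 -9.99999902e-01 -9.84468861e-05]
 [ 6.95928511e-04  9.81464955e-05 -9.99999753e-01]]
```

View pics/c5.png

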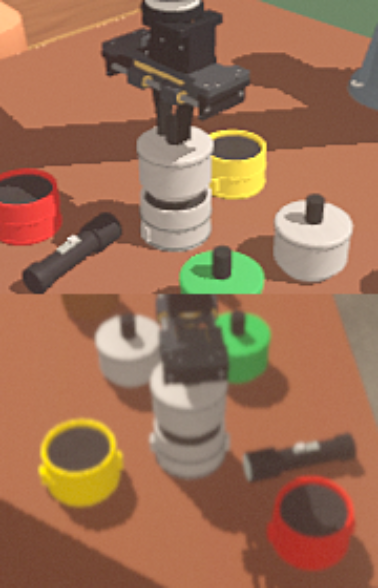

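The tier is held straight above the steel bottom tier in both crops (scene crop (175,170), side crop (190,420)), centred to within about 0.7 mm. Lowering it slowly into the mouth.

Call:
jog_arm:
  motion:
    - [[0,0.5,4],[0,0,0],0]
    - [[0,0.5,8],[0,0,0],0]
    - [[0,0.5,11],[0,0,0],0]
    - [[0,0.5,13],[0,0,0],0]
    - [[0,0.5,14],[0,0,0],0]
    - [[0,0.5,15],[0,0,0],0]
    - [[0,0.5,16],[0,0,0],0]
    - [[0,0.5,16],[0,0,0],0]
    - [[0,0.5,16],[0,0,0],0]

```text
t: 14.45
eef_pos: [0.6132, 0.0153, 0.2056]
eef_rot: [[1.0, -0.0, 0.001], [-0.0, -1.0, -0.0], [0.001, 0.0, -1.0]]
wrist_force: [-1.1, 0.4, -2.5]
gripper_width: 0.266
grip_force: 30.0
```

Contact with the seal is starting. Pressing in small steps.

Call:
jog_arm:
  motion:
    - [[0,0,0.5],[0,0,0],0]
    - [[0,0,1],[0,0,0],0]
    - [[0,0,1.5],[0,0,0],0]
    - [[0,0,2],[0,0,0],0]
    - [[0,0,2.5],[0,0,0],0]
    - [[0,0,3],[0,0,0],0]
    - [[0,0,3],[0,0,0],0]

```text
t: 15.15
eef_pos: [0.6133, 0.0152, 0.2023]
eef_rot: [[1.0, -0.0, 0.001], [-0.0, -1.0, -0.0], [0.001, 0.0, -1.0]]
wrist_force: [-2.3, -0.0, 4.0]
gripper_width: 0.266
grip_force: 30.0
```

Call:
jog_arm:
  motion:
    - [[0,0,0.5],[0,0,0],0]
    - [[0,0,1],[0,0,0],0]
    - [[0,0,1.5],[0,0,0],0]
    - [[0,0,2],[0,0,0],0]
    - [[0,0,2.5],[0,0,0],0]
    - [[0,0,3],[0,0,0],0]
    - [[0,0,3.5],[0,0,0],0]
    - [[0,0,3.5],[0,0,0],0]

```text
t: 15.95
eef_pos: [0.6132, 0.0153, 0.1987]
eef_rot: [[1.0, -0.0, 0.0], [-0.0, -1.0, -0.0], [0.0, 0.0, -1.0]]
wrist_force: [-0.2, -0.7, 2.5]
gripper_width: 0.264
grip_force: 30.0
```

Call:
jog_arm:
  motion:
    - [[0,0,0.4],[0,0,0],0]
    - [[0,0,0.8],[0,0,0],0]
    - [[0,0,1.2],[0,0,0],0]
    - [[0,0,1.5],[0,0,0],0]
    - [[0,0,1.5],[0,0,0],0]

```text
t: 16.45
eef_pos: [0.6132, 0.0152, 0.1976]
eef_rot: [[1.0, -0.0, 0.0], [-0.0, -1.0, -0.0], [0.0, 0.0, -1.0]]
wrist_force: [-0.4, -0.8, 5.8]
gripper_width: 0.265
grip_force: 30.0
```

Call:
jog_arm:
  motion:
    - [[0,0,0.3],[0,0,0],0]
    - [[0,0,0.6],[0,0,0],0]
    - [[0,0,0.6],[0,0,0],0]

```text
t: 16.75
eef_pos: [0.6132, 0.0152, 0.1975]
eef_rot: [[1.0, -0.0, 0.001], [-0.0, -1.0, -0.0], [0.001, 0.0, -1.0]]
wrist_force: [-2.1, -1.5, 8.2]
gripper_width: 0.268
grip_force: 30.0
```

Call:
jog_arm:
  motion:
    - [[0,0,0.4],[0,0,0],0]
    - [[0,0,0.8],[0,0,0],0]
    - [[0,0,1.2],[0,0,0],0]
    - [[0,0,1.2],[0,0,0],0]

```text
t: 17.15
eef_pos: [0.6131, 0.0152, 0.1975]
eef_rot: [[1.0, -0.0, 0.001], [-0.0, -1.0, -0.0], [0.001, 0.0, -1.0]]
wrist_force: [-3.4, -1.3, 13.2]
gripper_width: 0.267
grip_force: 30.0
```

```bash
python3 - <<'E'
from m import *
for f in('scene','side'):
    snap(f,f+'6'); p,P=cloud(f+'6'); q=P.reshape(-1,3); q=q[np.hypot(q[:,0]-.6125,q[:,1]-.0145)<.056]
    l=q[(q[:,2]>.114)&(q[:,2]<.131)]; 
    print(f,np.histogram(l[:,2],bins=np.arange(.114,.132,.001))[0],'tier',circ(q[(q[:,2]>.07)&(q[:,2]<.11)],.048).round(4))
im=np.hstack([cv2.imread('pics/scene6.png')[150:250,220:320],cv2.imread('pics/side6.png')[180:280,230:330]])
cv2.imwrite('pics/c6.png',cv2.resize(im,None,fx=4,fy=4)); s=arm.read_state(); print(s['eef_pos'],s['wrist_force'])
E
```

```text
scene [ 16  14  11  11  20  32  97 139  88  22   3   2   0   1   5   3   6] tier [0.6123 0.0147]
side [ 7 13 14 26 39 75 81 65 46 10  2  1  0  1  0  1  1] tier [0.6122 0.0141]
[0.613137   0.01517006 0.19745064] [-2.62641138 -0.90775338 13.69005126]
```

View pics/c6.png

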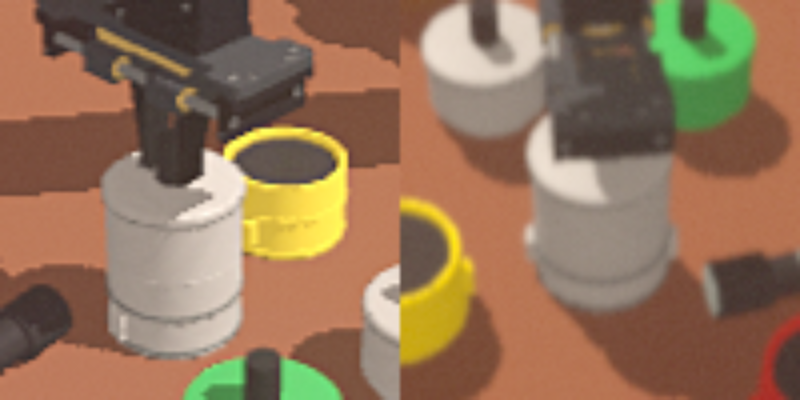

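The shoulder is on the rim with no gap in either crop, the lid top is at 0.121 m as expected, and the stop is firm. Easing the press off, then letting go.

Call:
jog_arm:
  motion:
    - [[0,0,-0.7],[0,0,0],0]
    - [[0,0,-1.4],[0,0,0],0]
    - [[0,0,-1.4],[0,0,0],0.4]
    - [[0,0,-1.4],[0,0,0],0.6]
    - [[0,0,-1.4],[0,0,0],0.7]
    - [[0,0,-1.4],[0,0,0],0.7]
    - [[0,0,-1.4],[0,0,0],0.7]
    - [[0,0,-10],[0,0,0],0.7]
    - [[0,0,-30],[0,0,0],0.8]
    - [[0,0,-70],[0,0,0],0.8]
    - [[0,0,-110],[0,0,0],0.8]
    - [[0,0,-130],[0,0,0],0.8]
    - [[0,0,-130],[0,0,0],0.8]
    - [[0,0,-130],[0,0,0],0.8]

```text
t: 18.65
eef_pos: [0.6127, 0.0154, 0.3258]
eef_rot: [[1.0, -0.0, 0.001], [-0.0, -1.0, -0.0], [0.001, 0.0, -1.0]]
wrist_force: [0.4, 1.1, 0.0]
gripper_width: 0.797
grip_force: 0.0
```

```bash
python3 - <<'E'
from m import *
for f in('scene','side','wrist'):
    snap(f,f+'7'); p,P=cloud(f+'7'); Q=P.reshape(-1,3)
    for x,y,h in((.6125,.0145,.121),(.5375,.191,.07)):
        q=Q[np.hypot(Q[:,0]-x,Q[:,1]-y)<.058]; l=q[abs(q[:,2]-h)<.007]
        if len(l)>50:
            c=np.linalg.lstsq(np.c_[l[:,:2]-[x,y],np.ones(len(l))],l[:,2],rcond=None)[0]
            print(f,len(l),np.median(l[:,2]).round(4),'slope',c[:2].round(3))
cv2.imwrite('pics/c7.png',np.hstack([cv2.imread('pics/scene7.png')[100:340,130:430],cv2.imread('pics/side7.png')[110:350,180:400]])); s=arm.read_state(); print(s['eef_pos'],s['wrist_force'])
E
```

```text
scene 510 0.1213 slope [-0.02  -0.019]
scene 588 0.0702 slope [-0.022 -0.017]
side 667 0.1203 slope [0.004 0.013]
side 473 0.0693 slope [0.    0.012]
wrist 7903 0.1194 slope [0. 0.]
wrist 1803 0.0681 slope [-0.029  0.018]
[0.61211233 0.01543307 0.32369993] [0.43027126 0.31481145 0.96181545]
```

View pics/c7.png

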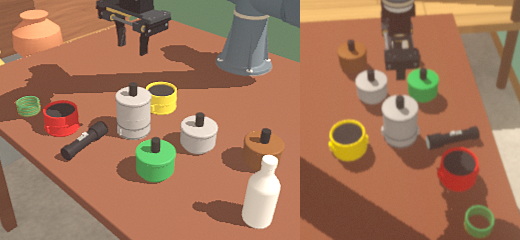

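The heavier tier is seated at (133,112), the lighter one stands in its place at (198,135), the bystanders haven't moved and the gripper is clear.

```bash
python3 -c "
from rig import arm
print(arm.close_job())"
```

```text
the job is handed in; nothing more can be done
None
```

Job handed in: the right tier was the heavier (about 5 N against 2 N) and is pressed fully home on the bottom tier, the left tier stands upright where it was, and the torch, bangles and bottle look undisturbed.

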